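# Close the tea caddy and lift off its outer lid

## Robot

A 6-joint arm with a two-finger parallel gripper is mounted at the origin on the work surface. World frame = base frame: x ahead of the robot, y to its left, z up, the work surface at z = 0. Lengths are in m, angles in rad, forces in N, time in s.
With the tool pointing down it reaches from about 0.275 to 0.825 m from the base axis. Payload 4.9 kg.
Tool frame: the origin (TCP) lies midway between the tips of the shut fingers; the grasp point (between the pads) lies 19 mm behind it; y points along the fingers, z is the direction in which the jaws open and shut, and the axes are right-handed (so a half turn about y gives the same grasp; the last joint's range is limited). The gripper opens to 85 mm and grips with 20 to 120 N. Pads are 22 mm wide; open, the fingers measure 114 mm over their backs; the gripper's body (76 mm by 85 mm) begins 54 mm behind the grasp point. The pads swing forward as they close: fully open they stand 13 mm farther back than shut.
Start: joints at [-1.441, 0.326, -0.193, 1.052, 0, 1.437], TCP at [0.143, -0.531, 0.231] pointing down, gripper open.
Joint ranges: [-2.65, 2.65], [-0.97, 1.79], [-1.3, 1.35], [-1.93, 2.1], [-1.47, 1.37], [-3.14, 3.14]. Speed limits (rad/s): [2.57, 2.57, 3.14, 3.14, 3.14, 3.14].

## Interface

Orientations are given as a unit quaternion [x, y, z, w].
In Python, from workcell import robot gives the robot as it stands. The module is installed in compiled form; this text tells all that it offers.
- The arm moves only by the tool send_rows, never from a script. Its argument "increments" is text: rows parted by semicolons, each of 7 numbers parted by spaces: the closure in counts, from 0 (fully open) to 255 (shut), then the shift along the tool's x, y, z in mm, then the turn, a rotation vector about the tool's x, y, z in rad. In form: fingers tx ty tz wx wy wz; .... A call has 1 to 12 rows; each row shifts and turns the commanded pose from where the row before left it, along the tool's axes as they then stand; what a row does not reach is not made up. A row lasts 1/10 s, in which the tool goes at most 50 mm and 8.59 degrees, less where a joint would pass 70% of its speed; a pose out of reach is approached as far as the arm can. A call is refused whole if a number of a shift passes 50 or a number of a turn 0.15, either way. A call with a gripper value outside its range is refused whole. The fingers move at their own pace and stop on an object; "force" is the grip in N (left out, the last holds). Time passes only in rows, so rows that do not move let the fingers close. It gives the time, the measured TCP pose, the force and the opening at its end, in the units of the state.
- robot.observe(): the state, without advancing time (a new reading comes with each control period).
- robot.grab_frame(name): name is "side" or "top"; returns the picture (420x560x3 uint8, blue, green, red); there is no depth.
- robot.camera_params(name): a dict with "fx", "fy", "cx", "cy" (pixels), "k1" (the pictures are not rectified: a ray, as slopes to the right and down, at radius r is drawn at 1 + k1 r^2 times it, then the intrinsics apply), "rvec" (rotation vector, rad) and "tvec" (3), from world to camera coordinates, as OpenCV has them. Camera axes: x right, y down, z forward; pixel columns grow to the right and rows downward; lengths in m; the calibration is good to about 2 mm. A picture is of the moment at which its call begins. camera_params takes no time and is no camera call.
- robot.close_job(): hands the job in, once; it reports no verdict.
Trained networks look in the newest picture that a camera, given by its name, has taken for a name from the list of things; names that differ only in an ending like _2 or _b are one class to them, and where a whole thing is asked for, a point or a joint stands for the part that bears it (a point fixed in the world has none). Each returns a list of dicts, best first, with "score" (0 to 1); they miss things now and then, are a little off and sometimes report something else, mostly with a low value. They report only what shows in the picture. A call takes as long as a camera call. They do not tell look-alikes from the thing itself.
- robot.search_frame(camera, query): "uv" ([column, row] in pixels, amid what is visible of it).
The state is a dict: "time_s": time; "joint_pos": joint angles; "joint_velocities": joint speeds; "joint_efforts": joint torques, N m; "eef_pos": TCP position; "tcp_rot": TCP orientation; "force": force on the tool from outside, world axes, zero at the start; "ft_torque": the same for the moment, N m; "finger_gap": finger opening in m.
Only numpy, scipy, OpenCV 4.12 (cv2) and the standard library are available. Lean on these libraries where they do the work, as an engineer would, in place of code of your own. Each camera call takes 0.05 s, during which the arm holds its last target.

## Task

Two open tea caddies, one round and one square, stand on the serving board, and so does a round two-part lid: an outer lid nested over an inner lid whose metal stem sticks up through it. Carry the two lids together by the stem to the caddy they fit, lower them gently until the inner lid is fully home, and let go. Then lift the outer lid alone straight up off the stem, leaving the inner lid seated and untouched, and finish while still holding the outer lid in the gripper, upright and higher than the top of the stem; leave the teapot, the cups and the other caddy where they are.

Things in the scene. Friction and masses are not known exactly. Their poses are not given: they have to be found in the camera images.
- board: Fixed walnut serving board, 480 x 640 mm, 12 mm thick, lying on the bar; origin at the centre of its underside, so its top is 12 mm above the origin. All other things stand on it.
- round_caddy: Open round aluminium tea caddy, loose, 0.45 kg or so, 84 mm outside diameter, 90 mm tall, walls 4 mm (mouth 76 mm across). Origin at the centre of its underside, z up; the rim is 90 mm above the origin. The lids fit this one.
- square_caddy: Open square aluminium caddy, loose, 70 x 70 mm outside, 90 mm tall, walls 4 mm. Origin at the centre of its underside. The lids do not fit it; to be left alone.
- inner_lid: Inner lid, loose, 0.12 kg or so. From its origin (centre of its underside) up: a plug 12 mm deep, 70 mm across, tapering to 62 mm at the foot; a flange 82 mm across, 12 to 17 mm up; a stem to 63 mm up. Starts standing on the board. Fully home, its flange rests on the round caddy's rim and its origin is 78 mm above the caddy's; the plug has about 2.5 mm clearance all round.
- stem_top (a point): Centre of the top of the inner lid's smooth upright steel stem, 18 mm in diameter, 63 mm above the inner lid's origin. The stem passes through the outer lid with 5 mm clearance all round and stands 22 mm proud of its collar. Lifting the stem carries both lids.
- outer_lid: Outer lid, loose, 0.09 kg or so: a disc 96 mm across, 4 mm thick, with a 28 mm hole; a skirt reaching 4 mm below it (89 mm across inside); a collar on top. Origin at the centre of the disc's underside, which rests freely on the inner lid's flange, 17 mm above the inner lid's origin. Nothing fastens it to the inner lid.
- collar_top (a point): Centre of the top of the outer lid's wooden collar, 24 mm above the outer lid's origin. The collar is a ring round the hole, 44 mm outside diameter, 28 mm bore, 20 mm tall. Lifting the collar lifts the outer lid only.
- teapot: Clear glass teapot, 110 mm across the body, about 102 mm tall, spout towards its +y, handle towards its -y (spans 185 mm along y). Origin at the centre of its underside. Bystander.
- cup_a: Small ceramic cup, 64 mm across the rim, 52 mm tall, origin at the centre of its underside. Bystander.
- cup_b: Small ceramic cup, 64 mm across the rim, 52 mm tall, origin at the centre of its underside. Bystander.
Mind the look-alikes: they are no part of the job. Of the things that look like the outer_lid, the middle-sized one is meant. What is shaped like the inner_lid but turquoise is not meant.

How it is judged:
On the way:
1. both lids, still nested, are fully home on the round caddy and the gripper has let go of the inner lid (horizontal distance between inner_lid and round_caddy below 0.006 m and z of inner_lid in the frame of round_caddy between 0.074 and 0.082 m and angle between the z axis of inner_lid and the z axis of round_caddy, either way round below 0.07 rad and z of outer_lid in the frame of inner_lid below 0.02 m and horizontal distance between outer_lid and inner_lid below 0.007 m and angle between the z axis of outer_lid and the z axis of inner_lid, either way round below 0.06 rad and contact force between the fingers and inner_lid below 0.1 N), for 0.2 s.
At the end, for the whole second after the job is handed in: Inner lid home in the upright round caddy (centred to 6 mm, height to 4 mm, level to 4 degrees), at rest, touched by neither robot nor outer lid; outer lid held still by the fingers alone, within 17 degrees of level, its origin at least 68 mm above the inner lid's (horizontal distance between inner_lid and round_caddy below 0.006 m and z of inner_lid in the frame of round_caddy between 0.074 and 0.082 m and angle between the z axis of inner_lid and the z axis of round_caddy, either way round below 0.07 rad and linear speed of inner_lid below 0.02 m/s and angle between round_caddy's own z axis and vertical below 0.06 rad and z of outer_lid in the frame of inner_lid above 0.068 m and angle between outer_lid's own z axis and vertical below 0.3 rad and linear speed of outer_lid below 0.03 m/s and contact force between the fingers and outer_lid above 1 N and contact force between each of outer_lid, the arm, the fingers and inner_lid below 0.05 N and contact force between outer_lid and round_caddy below 0.05 N and contact force between outer_lid and board below 0.05 N and contact force between outer_lid and square_caddy below 0.05 N and contact force between outer_lid and teapot below 0.05 N); the arm keeps its last pose, push and grip.
It fails at once if the outer lid comes off (more than 10 mm) while the inner lid is not fully home in the round caddy (z of outer_lid in the frame of inner_lid above 0.027 m and not (horizontal distance between inner_lid and round_caddy below 0.006 m and z of inner_lid in the frame of round_caddy between 0.074 and 0.082 m and angle between the z axis of inner_lid and the z axis of round_caddy, either way round below 0.07 rad)).
It fails at once if the gripper touches the inner lid while or after the outer lid is lifted off (z of outer_lid in the frame of inner_lid above 0.027 m and contact force between the fingers and inner_lid above 0.5 N).
It fails at once if the lids are dropped onto the caddy instead of lowered (inner lid faster than 0.4 m/s at the mouth) (horizontal distance between inner_lid and round_caddy below 0.04 m and z of inner_lid in the frame of round_caddy between 0.06 and 0.1 m and linear speed of inner_lid above 0.4 m/s).
It fails at once if the round caddy is tipped (angle between round_caddy's own z axis and vertical above 0.25 rad).
It fails at once if the square caddy, the teapot or a cup is disturbed (shifted more than 30 mm or tipped) (distance of any of square_caddy, teapot, cup_a, cup_b from where it was at the start of the episode above 0.03 m or angle between any of square_caddy, teapot, cup_a, cup_b's own z axis and vertical above 0.25 rad).
It also fails if it takes over 54 s, if anything falls off the work surface, if the arm or the gripper's body presses on something with over 40 N, if the wrist force passes 120 N, or if a joint passes its speed limit or range.

## Working session

There is one attempt and no reset: what is moved stays moved. The work goes in short steps, Python scripts to look and compute and a tool call to move; the robot and the scene stay as the last step left them, time stands still between calls to the robot, and variables do not carry over. Pictures are saved under pics/ and viewed, and the job is handed in when it is done.

Besides the shell and the picture viewer there is one more tool, called after ">>>" as name(argument=value, ...) on one line, values as JSON. send_rows: Moves the arm, as the interface text tells. Its arguments: {"type":"object","properties":{"increments":{"type":"string"},"force":{"type":"number"}},"required":["increments"]}

```bash
mkdir -p pics
python3 - <<'E'
from workcell import robot
import cv2
for n in("top","side"):
    cv2.imwrite(f"pics/{n}0.png",robot.grab_frame(n)); print(robot.camera_params(n))
    for q in("round_caddy","square_caddy","inner_lid","stem_top","outer_lid","collar_top","teapot","cup_a"):
        print(n,q,[(d["uv"],round(d["score"],2)) for d in robot.search_frame(n,q)])
print(robot.observe())
E
```

```text
{'fx': 381.5387954780042, 'fy': 381.5387954780042, 'cx': 275.8228200890521, 'cy': 216.1500293948433, 'k1': -0.08094212449344033, 'rvec': array([ 2.14491486, -2.19136918,  0.14665184]), 'tvec': array([0.12346801, 0.50074542, 0.87449687])}
top round_caddy [([400.2, 191.0], 0.57)]
top square_caddy [([322.8, 199.8], 0.87)]
top inner_lid [([223.3, 330.7], 0.56)]
top stem_top [([224.0, 331.0], 0.8), ([230.5, 184.1], 0.52)]
top outer_lid [([162.7, 150.3], 0.88), ([233.1, 188.6], 0.81), ([306.4, 207.3], 0.68), ([136.0, 245.2], 0.57)]
top collar_top [([229.8, 191.2], 0.68), ([136.5, 243.8], 0.58)]
top teapot [([328.1, 121.6], 0.63)]
top cup_a [([376.7, 262.8], 0.88), ([278.2, 261.6], 0.75)]
{'fx': 481.87086345966566, 'fy': 481.87086345966566, 'cx': 285.69791654078597, 'cy': 214.19931736545206, 'k1': 0.018703074156258496, 'rvec': array([ 0.79506134, -2.61089314,  1.00985609]), 'tvec': array([0.4918511 , 0.18743163, 0.88822861])}
side round_caddy [([341.7, 137.3], 0.89)]
side square_caddy [([303.0, 180.7], 0.7)]
side inner_lid [([374.7, 347.6], 0.65), ([228.7, 237.0], 0.64)]
side stem_top [([37
[... 297 characters left out ...]
29.9, 250.2], 0.25)]
{'time_s': 0.9, 'joint_pos': array([-1.44119677e+00,  3.26143915e-01, -1.92601562e-01,  1.05197604e+00,
        1.92733631e-05,  1.43660462e+00]), 'joint_velocities': array([-0.0008184 , -0.0019445 ,  0.00120547,  0.00136913, -0.00069732,
        0.0012701 ]), 'joint_efforts': array([-1.60131207e-03, -4.43315256e+01,  2.62760693e+01,  1.00717833e-03,
       -2.86774866e-05, -2.72598008e-06]), 'eef_pos': array([ 0.14343357, -0.53099971,  0.23131081]), 'tcp_rot': array([ 0.09298737, -0.70093865,  0.70099158, -0.09300087]), 'force': array([-0.74911341, -0.16141965, -0.64179683]), 'ft_torque': array([-0.05242132,  0.01481233,  0.00057185]), 'finger_gap': 0.08526384577846156}
```

View pics/top0.png

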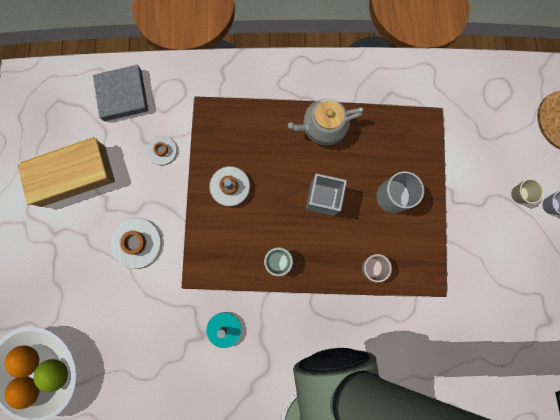

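View pics/side0.png

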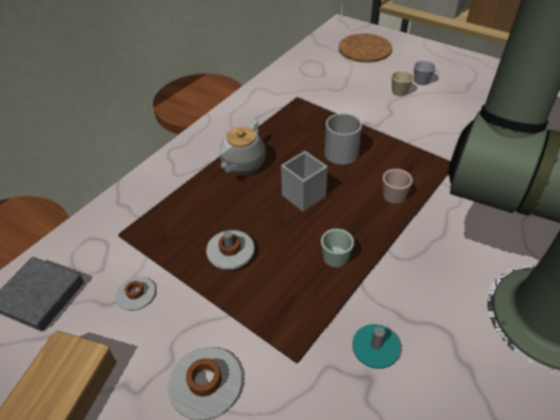

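The nested lids stand on the board at about top (230,186) / side (230,246), and the round caddy is at top (402,191) / side (343,138). The turquoise inner lid and the two loose outer lids, one small and one large, are off the board. Next I'll enlarge crops and triangulate.

```bash
cat > h.py <<'E'
import numpy as np, cv2
from workcell import robot
def cam(n):
    p=robot.camera_params(n); R=cv2.Rodrigues(np.array(p["rvec"]))[0]; return p,R,np.array(p["tvec"])
def proj(n,P):
    p,R,t=cam(n); c=np.atleast_2d(P)@R.T+t; s=c[:,:2]/c[:,2:]; r2=(s**2).sum(1,keepdims=True); s=s*(1+p["k1"]*r2)
    return s*[p["fx"],p["fy"]]+[p["cx"],p["cy"]]
def onplane(n,uv,z):
    p,R,t=cam(n); K=np.array([[p["fx"],0,p["cx"]],[0,p["fy"],p["cy"]],[0,0,1.]])
    s=cv2.undistortPoints(np.array([[uv]],float),K,np.array([p["k1"],0,0,0,0.]))[0,0]
    d=R.T@np.array([*s,1]); o=-R.T@t; return o+d*(z-o[2])/d[2]
def circ(xy,z,r,k=72):
    a=np.linspace(0,2*np.pi,k,endpoint=False); return np.c_[xy[0]+r*np.cos(a),xy[1]+r*np.sin(a),np.full(k,z)]
def overlay(img,n,items,box,f,name):
    x0,y0,x1,y1=box; c=cv2.resize(img[y0:y1,x0:x1],None,fx=f,fy=f,interpolation=cv2.INTER_CUBIC)
    for P,col in items:
        q=((proj(n,P)-[x0,y0]+.5)*f).astype(int)
        for u in q: cv2.circle(c,tuple(map(int,u)),1,col,-1)
    return c
E
python3 - <<'E'
from h import *
T=cv2.imread("pics/top0.png");S=cv2.imread("pics/side0.png")
print("rim",onplane("top",(404,190),.102),onplane("side",(343,124),.102))
print("stem",onplane("top",(227,183),.075),onplane("side",(228.5,236),.075))
print("base stem",onplane("top",(229.5,187),.029),onplane("side",(231,250),.029))
f=6
o=[cv2.resize(i,None,fx=f,fy=f,interpolation=cv2.INTER_CUBIC) for i in (T[160:210,200:260],T[165:215,375:435],S[220:270,200:260],S[110:165,313:373])]
h=300
cv2.imwrite("pics/crops.png",np.vstack([np.hstack([o[0],o[1]]),np.hstack([o[2],o[3][:300]])]))
E
```

```text
rim [ 0.54732378 -0.17247742  0.102     ] [ 0.54958737 -0.17338772  0.102     ]
stem [0.57576843 0.22260643 0.075     ] [0.5750625  0.22438908 0.075     ]
base stem [0.57558793 0.22174927 0.029     ] [0.57610961 0.22283851 0.029     ]
```

View pics/crops.png

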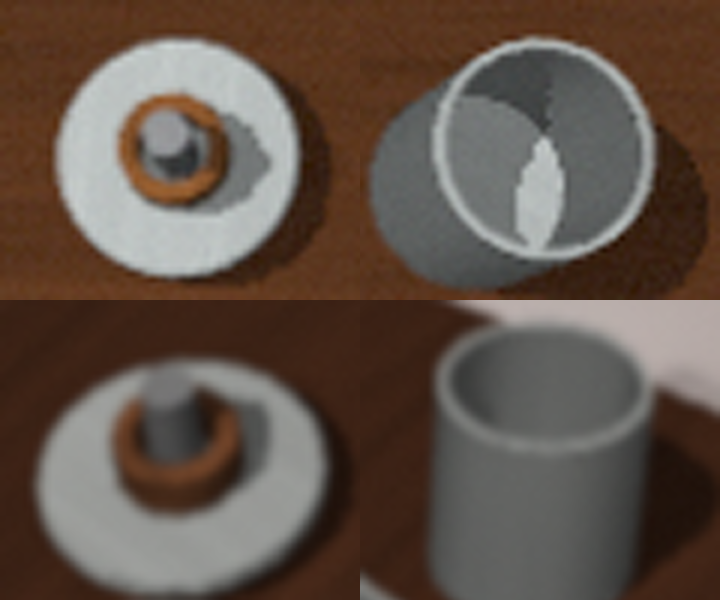

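Run:
```python
from h import *
for nm,z,t,s in(("rim",.102,(405.9,189.8),(343.7,124.75)),("stem",.075,(227.8,181.4),(228.1,233)),("disc",.033,(229.7,186.2),(230.5,249.3)),("collar",.053,(228.9,185),(230,242.5))):
    a=np.array(t)-.5;b=np.array(s)-.5
    print(nm,onplane("top",a,z)[:2].round(4),onplane("side",b,z)[:2].round(4))
T=cv2.imread("pics/top0.png");S=cv2.imread("pics/side0.png")
c=(.5485,-.1745);l=(.577,.2235)
it=[(circ(c,.102,.042),(0,255,0)),(circ(l,.075,.009,36),(0,0,255)),(circ(l,.033,.048),(0,255,0)),(circ(l,.053,.022),(255,255,0))]
o=[overlay(T,"top",it,(200,160,260,210),6,0),overlay(T,"top",it,(375,165,435,215),6,0),overlay(S,"side",it,(200,220,260,270),6,0),overlay(S,"side",it,(313,110,373,160),6,0)]
cv2.imwrite("pics/ov.png",np.vstack([np.hstack(o[:2]),np.hstack(o[2:])]))
print(onplane("top",(324,195),.102),onplane("top",(327,120),.08),onplane("top",(376,267),.064),onplane("top",(278,261),.064))
```

```text
rim [ 0.5489 -0.1758] [ 0.5487 -0.1728]
stem [0.5806 0.2219] [0.5822 0.2184]
disc [0.578 0.222] [0.5774 0.2238]
collar [0.5768 0.2218] [0.5772 0.2222]
[0.53917725 0.00720626 0.102     ] [ 0.71953746 -0.01020283  0.08      ] [ 0.37854862 -0.11080937  0.064     ] [0.39759348 0.1107314  0.064     ]
```

View pics/ov.png

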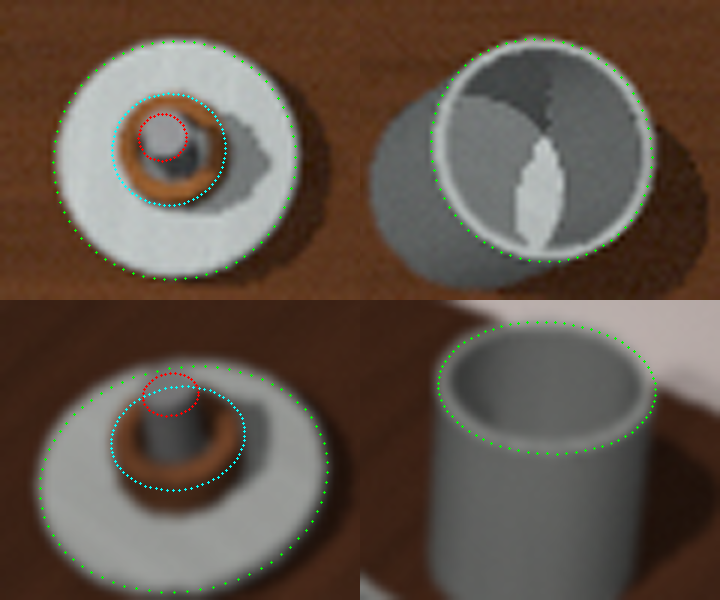

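```bash
cat >> h.py <<'E'
from scipy.spatial.transform import Rotation as Ro
def st():
    o=robot.observe(); R=Ro.from_quat(o["tcp_rot"]).as_matrix(); return o,o["eef_pos"],R
def delta(target):
    o,p,R=st(); print("t",o["time_s"],"tcp",p.round(4),"q",o["joint_pos"].round(3),"F",o["force"].round(2),"gap",round(o["finger_gap"],4)); print(R.round(4))
    d=R.T@(np.array(target)-p)*1000; print("tool mm",d.round(2)); return d
def tilt(yawrot=None):
    o,p,R=st(); print("y err",R[:,1])
E
python3 -c "
from h import *
delta([.5805,.221,.2])"
```

```text
t 0.9 tcp [ 0.1434 -0.531   0.2313] q [-1.441  0.326 -0.193  1.052  0.     1.437] F [-0.75 -0.16 -0.64] gap 0.0853
[[-9.654e-01  0.000e+00  2.607e-01]
 [-2.607e-01 -1.000e-04 -9.654e-01]
 [-0.000e+00 -1.000e+00  1.000e-04]]
tool mm [-618.03   31.27 -612.03]
```

>>> send_rows(increments="0 0 0 0 0 -0.145 0;0 0 0 0 0 -0.145 0;0 0 0 0 0 -0.145 0;0 0 0 0 0 -0.145 0;0 0 0 0 0 -0.145 0;0 0 0 0 0 -0.145 0;0 0 0 0 0 -0.145 0;0 0 0 0 0 -0.145 0;0 0 0 0 0 -0.145 0;0 0 0 0 0 0 0", force=40)

```text
time_s: 1.9
eef_pos: [0.1434, -0.531, 0.2313]
tcp_rot: [-0.499, 0.501, -0.501, 0.499]
force: [-0.5, 0.1, -0.1]
finger_gap: 0.0856
```

```bash
python3 -c "
from h import *
delta([.5805,.221,.2])"
```

```text
t 1.9 tcp [ 0.1434 -0.531   0.2313] q [-1.441  0.326 -0.193  1.052 -0.     0.132] F [-0.47  0.13 -0.14] gap 0.0856
[[-0.0022 -0.      1.    ]
 [-1.      0.     -0.0022]
 [-0.     -1.     -0.    ]]
tool mm [-752.94   31.29  435.39]
```

>>> send_rows(increments="0 -20 0 12 0 0 0;0 -37 1 22 0 0 0;0 -38 1 22 0 0 0;0 -38 1 22 0 0 0;0 -38 1 22 0 0 0;0 -38 1 22 0 0 0;0 -38 1 22 0 0 0;0 -38 1 22 0 0 0;0 -38 1 22 0 0 0;0 -38 1 22 0 0 0;0 -38 1 22 0 0 0;0 -38 1 22 0 0 0")

```text
time_s: 3.1
eef_pos: [0.3991, -0.0929, 0.2206]
tcp_rot: [0.498, -0.501, 0.502, -0.499]
force: [0.7, -0.2, 0.4]
finger_gap: 0.0856
```

>>> send_rows(increments="0 -38 2 22 0 0 0;0 -38 2 22 0 0 0;0 -38 2 22 0 0 0;0 -38 2 22 0 0 0;0 -38 3 22 0 0 0;0 -38 3 22 0 0 0;0 -38 3 22 0 0 0;0 -35 2 20 0 0 0;0 -15 1 5 0 0 0;0 0 0 0 0 0 0;0 0 0 0 0 0 0")

```text
time_s: 4.2
eef_pos: [0.5773, 0.2206, 0.2]
tcp_rot: [-0.5, 0.501, -0.501, 0.499]
force: [0.2, -0.0, -1.5]
finger_gap: 0.0856
```

Run:
```python
from h import *
d=delta([.5805,.221,.09])
T=robot.grab_frame("top");S=robot.grab_frame("side")
l=(.5805,.221)
it=[(circ(l,.075,.009,36),(0,0,255)),(st()[1][None],(0,255,255))]
o=[overlay(T,"top",it,(170,130,290,240),5,0)[:550],overlay(S,"side",it,(170,160,290,270),5,0)]
o=[cv2.resize(i,(400,366)) for i in o]
cv2.imwrite("pics/a.png",np.hstack(o))
```

```text
t 4.2 tcp [0.5773 0.2206 0.2   ] q [ 2.460e-01  4.740e-01 -5.000e-02  1.048e+00 -1.000e-03  1.820e+00] F [ 0.23 -0.03 -1.48] gap 0.0856
[[-3.3e-03 -1.1e-03  1.0e+00]
 [-1.0e+00 -9.0e-04 -3.3e-03]
 [ 9.0e-04 -1.0e+00 -1.1e-03]]
tool mm [ -0.48 109.97   3.33]
```

View pics/a.png

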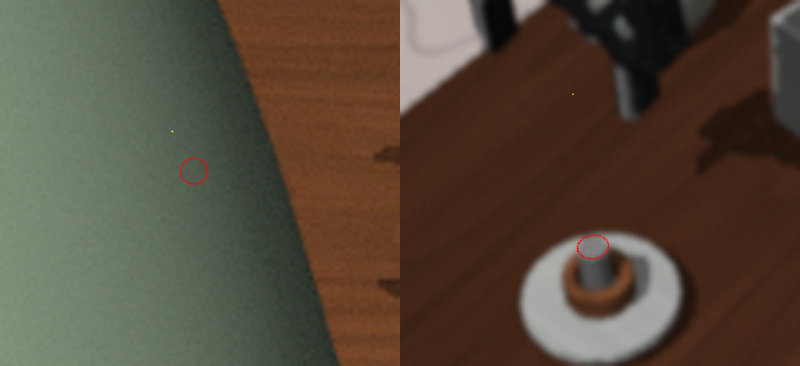

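>>> send_rows(increments="0 -0.5 20 3 0 0 0;0 0 40 0 0 0 0;0 0 35 0 0 0 0;0 0 15 0 0 0 0;0 0 0 0 0 0 0;0 0 0 0 0 0 0")

```text
time_s: 4.9
eef_pos: [0.5812, 0.2207, 0.0911]
tcp_rot: [0.499, -0.501, 0.501, -0.499]
force: [0.1, 0.7, 0.1]
finger_gap: 0.0855
```

Run:
```python
from h import *
d=delta([.5805,.221,.0555])
S=robot.grab_frame("side")
l=(.5805,.221)
it=[(st()[1][None],(0,255,255))]
cv2.imwrite("pics/b.png",overlay(S,"side",it,(170,180,290,270),6,0))
```

```text
t 4.9 tcp [0.5812 0.2207 0.0911] q [ 0.244  0.574 -0.18   0.816 -0.     1.819] F [0.1  0.74 0.12] gap 0.0855
[[-3.7e-03  5.0e-04  1.0e+00]
 [-1.0e+00  0.0e+00 -3.7e-03]
 [-0.0e+00 -1.0e+00  5.0e-04]]
tool mm [-0.27 35.64 -0.72]
```

View pics/b.png

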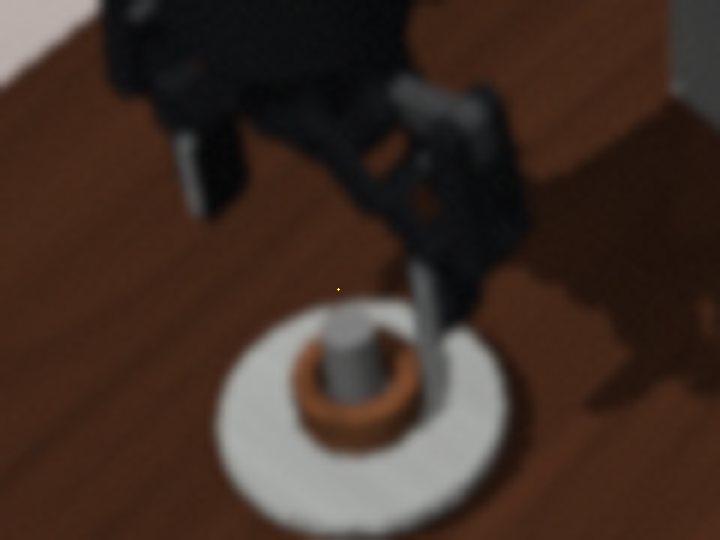

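>>> send_rows(increments="0 0 15 -0.5 0 0 0;0 0 15 0 0 0 0;0 0 5.5 0 0 0 0;0 0 0 0 0 0 0;130 0 0 0 0 0 0;130 0 0 0 0 0 0;130 0 0 0 0 0 0;130 0 0 0 0 0 0;160 0 0 0 0 0 0;160 0 0 0 0 0 0", force=40)

```text
time_s: 5.95
eef_pos: [0.5805, 0.2217, 0.0548]
tcp_rot: [0.499, -0.5, 0.501, -0.5]
force: [-1.0, -0.2, 0.7]
finger_gap: 0.0321
```

Run:
```python
from h import *
d=delta([.5805,.221,.0555])
S=robot.grab_frame("side")
it=[(st()[1][None],(0,255,255))]
cv2.imwrite("pics/c.png",overlay(S,"side",it,(170,180,290,270),6,0))
```

```text
t 5.95 tcp [0.5805 0.2217 0.0548] q [ 0.246  0.615 -0.214  0.742  0.     1.819] F [-0.95 -0.18  0.68] gap 0.0321
[[-2.e-03  1.e-04  1.e+00]
 [-1.e+00  0.e+00 -2.e-03]
 [-0.e+00 -1.e+00  1.e-04]]
tool mm [ 0.66 -0.67  0.05]
```

View pics/c.png

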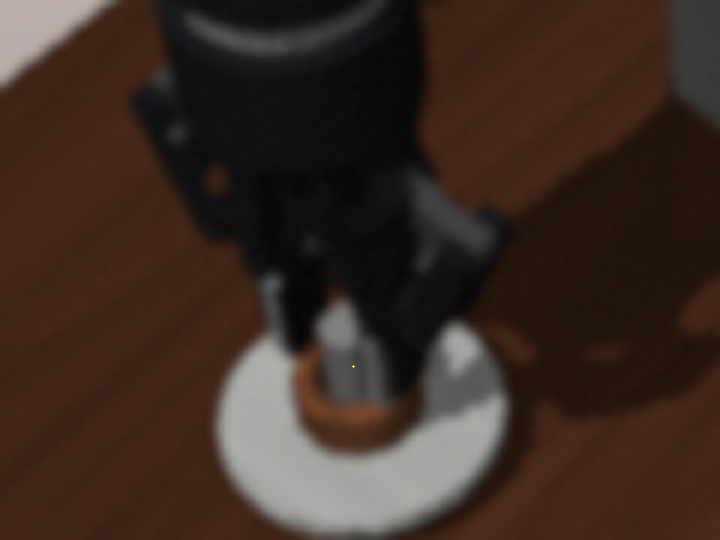

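>>> send_rows(increments="160 0 -1 0 0 0 0;255 0 0 0 0 0 0;255 0 0 0 0 0 0;255 0 0 0 0 0 0;255 0 0 0 0 0 0;255 0 0 0 0 0 0;255 0 0 0 0 0 0", force=50)

```text
time_s: 6.7
eef_pos: [0.5803, 0.2217, 0.0558]
tcp_rot: [-0.5, 0.501, -0.5, 0.499]
force: [-1.0, -0.6, 1.8]
finger_gap: 0.0159
```

>>> send_rows(increments="255 0 -2 0 0 0 0;255 0 -4 0 0 0 0;255 0 -6 0 0 0 0;255 0 -8 0 0 0 0;255 0 -5 0 0 0 0;255 0 0 0 0 0 0;255 0 0 0 0 0 0")

```text
time_s: 7.4
eef_pos: [0.5806, 0.2217, 0.0811]
tcp_rot: [0.499, -0.5, 0.501, -0.5]
force: [-0.6, 0.1, -2.1]
finger_gap: 0.0161
```

Run:
```python
from h import *
d=delta([.5805,.221,.2])
S=robot.grab_frame("side")
it=[(st()[1][None],(0,255,255))]
cv2.imwrite("pics/d.png",overlay(S,"side",it,(170,180,290,270),6,0))
```

```text
t 7.4 tcp [0.5806 0.2217 0.0811] q [ 0.246  0.585 -0.191  0.795 -0.     1.819] F [-0.61  0.14 -2.06] gap 0.0161
[[-2.e-03  6.e-04  1.e+00]
 [-1.e+00  1.e-04 -2.e-03]
 [-1.e-04 -1.e+00  6.e-04]]
tool mm [ 6.4000e-01 -1.1893e+02 -4.0000e-02]
```

View pics/d.png

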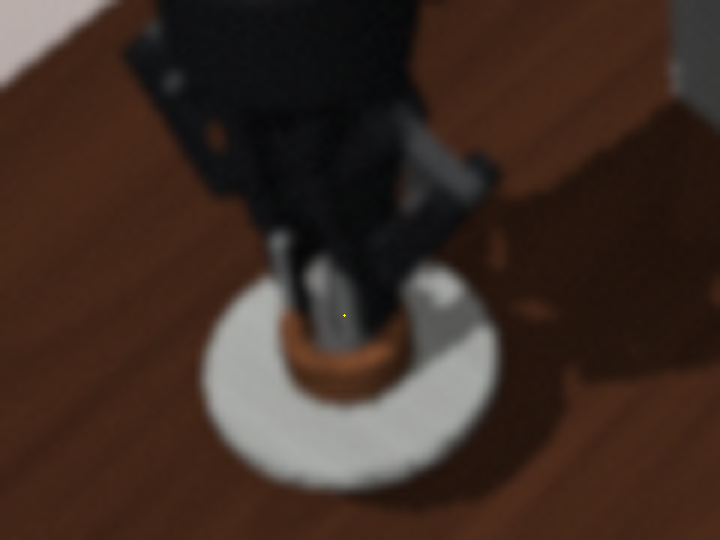

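>>> send_rows(increments="255 0 -12 0 0 0 0;255 0 -25 0 0 0 0;255 0 -30 0 0 0 0;255 0 -30 0 0 0 0;255 8 -17 -1 0 0 0;255 15 -6 -1 0 0 0;255 22 0 -2 0 0 0;255 28 0 -2 0 0 0;255 30 0 -2 0 0 0;255 30 0 -2 0 0 0;255 30 0 -2 0 0 0;255 30 0 -2 0 0 0")

```text
time_s: 8.65
eef_pos: [0.5649, 0.0267, 0.2001]
tcp_rot: [-0.5, 0.501, -0.5, 0.499]
force: [0.2, -0.7, -1.8]
finger_gap: 0.0163
```

>>> send_rows(increments="255 30 0 -2 0 0 0;255 30 0 -2 0 0 0;255 30 0 -2 0 0 0;255 30 0 -3 0 0 0;255 27 0 -3 0 0 0;255 22 0 -3 0 0 0;255 16 0 -2 0 0 0;255 10 0 -2 0 0 0;255 6 0 -1 0 0 0;255 1 0 0 0 0 0;255 0 0 0 0 0 0;255 0 0 0 0 0 0")

```text
time_s: 9.85
eef_pos: [0.5458, -0.1725, 0.2008]
tcp_rot: [-0.5, 0.5, -0.5, 0.5]
force: [-1.3, 0.1, -1.9]
finger_gap: 0.0162
```

Run:
```python
from h import *
d=delta([.5488,-.1735,.16])
S=robot.grab_frame("side");T=robot.grab_frame("top")
p=st()[1]; zi=p[2]-.0558+.012
it=[(p[None],(0,255,255)),(circ((.5488,-.1743),.102,.042),(0,255,0)),(circ(p[:2],zi+.021,.048),(255,255,0)),(circ(p[:2],zi+.041,.022),(255,0,255))]
cv2.imwrite("pics/e.png",overlay(S,"side",it,(280,60,400,160),6,0))
cv2.imwrite("pics/et.png",overlay(T,"top",it,(350,130,470,230),6,0))
```

```text
t 9.85 tcp [ 0.5458 -0.1725  0.2008] q [-0.435  0.389 -0.181  1.001  0.     1.136] F [-1.31  0.11 -1.93] gap 0.0162
[[-9.e-04 -0.e+00  1.e+00]
 [-1.e+00  4.e-04 -9.e-04]
 [-4.e-04 -1.e+00 -0.e+00]]
tool mm [ 1.04 40.77  3.05]
```

View pics/e.png

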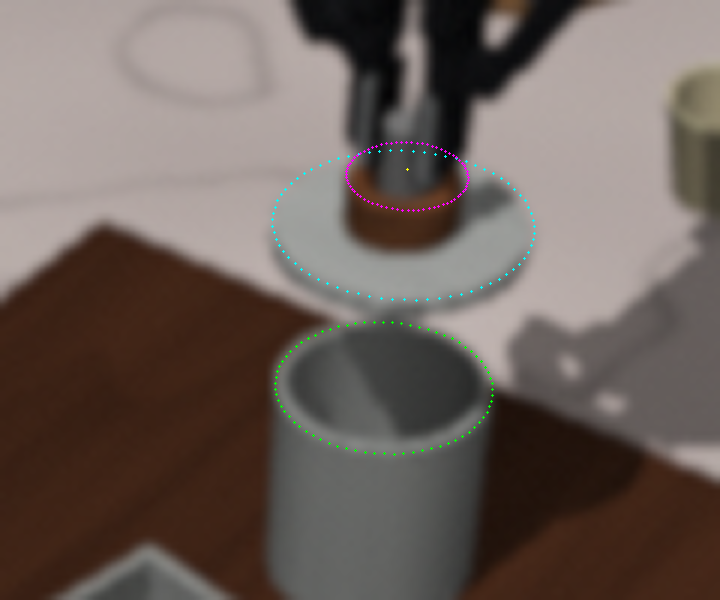

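View pics/et.png

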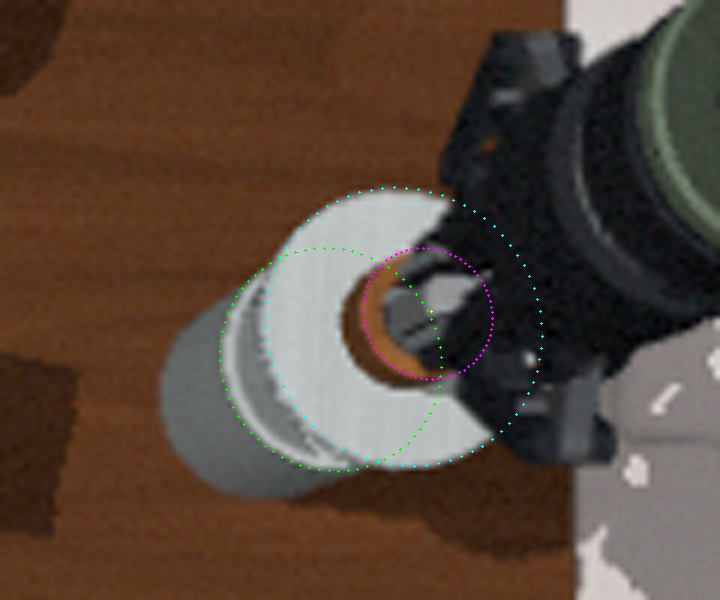

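>>> send_rows(increments="255 0.5 6 1 0 0 0;255 1 12 2 0 0 0;255 0 14 0 0 0 0;255 0 10 0 0 0 0;255 0 6 0 0 0 0;255 0 2 0 0 0 0;255 0 0 0 0 0 0;255 0 0 0 0 0 0")

```text
time_s: 10.75
eef_pos: [0.549, -0.175, 0.1512]
tcp_rot: [0.499, -0.5, 0.501, -0.5]
force: [0.1, 0.3, -2.0]
finger_gap: 0.0161
```

Run:
```python
from h import *
d=delta([.549,-.174,.1338])
S=robot.grab_frame("side");T=robot.grab_frame("top")
p=st()[1]; zi=p[2]-.0558+.012
it=[(p[None],(0,255,255)),(circ((.5488,-.1743),.102,.042),(0,255,0)),(circ(p[:2],zi+.021,.048),(255,255,0)),(circ(p[:2],zi+.041,.022),(255,0,255))]
cv2.imwrite("pics/f.png",overlay(S,"side",it,(280,60,400,160),6,0))
cv2.imwrite("pics/ft.png",overlay(T,"top",it,(350,130,470,230),6,0))
```

```text
t 10.75 tcp [ 0.549  -0.175   0.1512] q [-0.437  0.437 -0.242  0.891  0.     1.136] F [ 0.07  0.25 -1.96] gap 0.0161
[[-2.1e-03  8.0e-04  1.0e+00]
 [-1.0e+00 -3.0e-04 -2.1e-03]
 [ 3.0e-04 -1.0e+00  8.0e-04]]
tool mm [-0.98 17.41 -0.  ]
```

View pics/f.png

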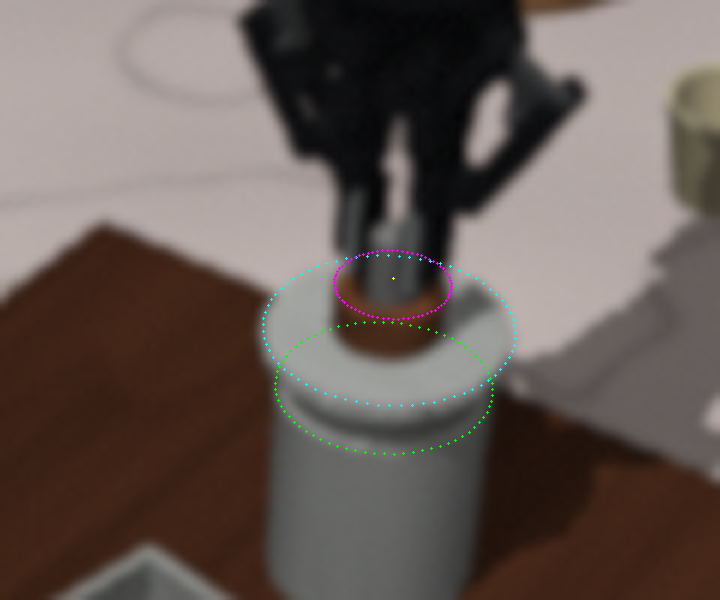

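View pics/ft.png

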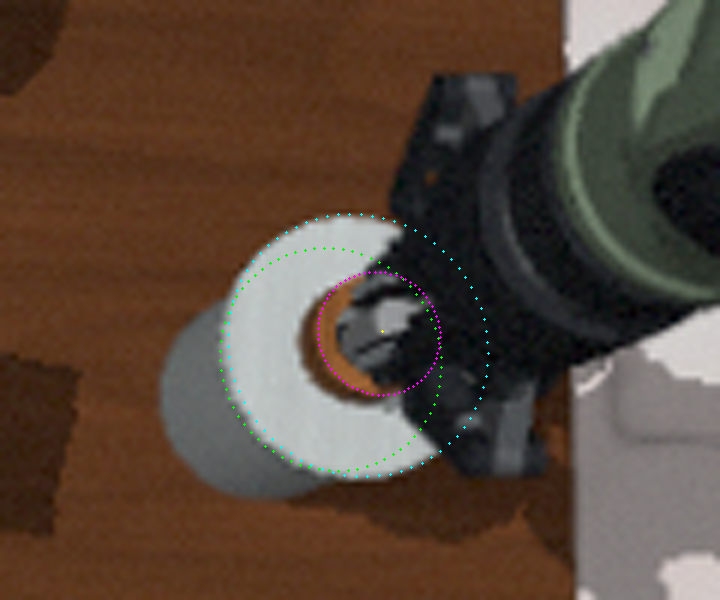

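>>> send_rows(increments="255 -0.5 2 0 0 0 0;255 0 2 0 0 0 0;255 0 2 0 0 0 0;255 0 2 0 0 0 0;255 0 2 0 0 0 0;255 0 2 0 0 0 0;255 0 1 0 0 0 0;255 0 0 0 0 0 0")

```text
time_s: 11.65
eef_pos: [0.5486, -0.1744, 0.1376]
tcp_rot: [-0.5, 0.501, -0.5, 0.499]
force: [-0.3, -0.8, -2.3]
finger_gap: 0.0161
```

>>> send_rows(increments="255 0 1 0 0 0 0;255 0 1 0 0 0 0;255 0 1 0 0 0 0;255 0 0 0 0 0 0")

```text
time_s: 12.05
eef_pos: [0.5486, -0.1743, 0.1347]
tcp_rot: [0.5, -0.5, 0.501, -0.499]
force: [0.1, -1.0, -2.6]
finger_gap: 0.0164
```

>>> send_rows(increments="255 0 1 0 0 0 0;255 0 0 0 0 0 0;255 0 0.5 0 0 0 0;255 0 0 0 0 0 0")

```text
time_s: 12.45
eef_pos: [0.5488, -0.1744, 0.1338]
tcp_rot: [0.499, -0.5, 0.501, -0.5]
force: [-1.5, -0.2, 3.1]
finger_gap: 0.0159
```

>>> send_rows(increments="170 0 0 0 0 0 0;140 0 0 0 0 0 0;100 0 0 0 0 0 0;0 0 0 0 0 0 0;0 0 0 0 0 0 0;0 0 0 0 0 0 0;0 0 0 0 0 0 0")

```text
time_s: 13.15
eef_pos: [0.5486, -0.1743, 0.1332]
tcp_rot: [-0.499, 0.501, -0.5, 0.5]
force: [-0.1, -0.1, 0.4]
finger_gap: 0.0852
```

Run:
```python
from h import *
d=delta([.549,-.174,.1338])
S=robot.grab_frame("side");T=robot.grab_frame("top")
p=st()[1]; zi=.090
c=(.5488,-.1743)
it=[(circ(c,zi+.063,.009,36),(0,0,255)),(circ(c,zi+.021,.048),(255,255,0)),(circ(c,zi+.041,.022),(255,0,255))]
cv2.imwrite("pics/g.png",overlay(S,"side",it,(290,60,400,160),6,0))
cv2.imwrite("pics/gt.png",overlay(T,"top",it,(350,130,470,230),6,0))
```

```text
t 13.15 tcp [ 0.5486 -0.1743  0.1332] q [-0.436  0.454 -0.265  0.851  0.     1.137] F [-0.11 -0.06  0.37] gap 0.0852
[[-2.e-03 -0.e+00  1.e+00]
 [-1.e+00  1.e-04 -2.e-03]
 [-1.e-04 -1.e+00 -0.e+00]]
tool mm [-0.27 -0.55  0.36]
```

View pics/g.png

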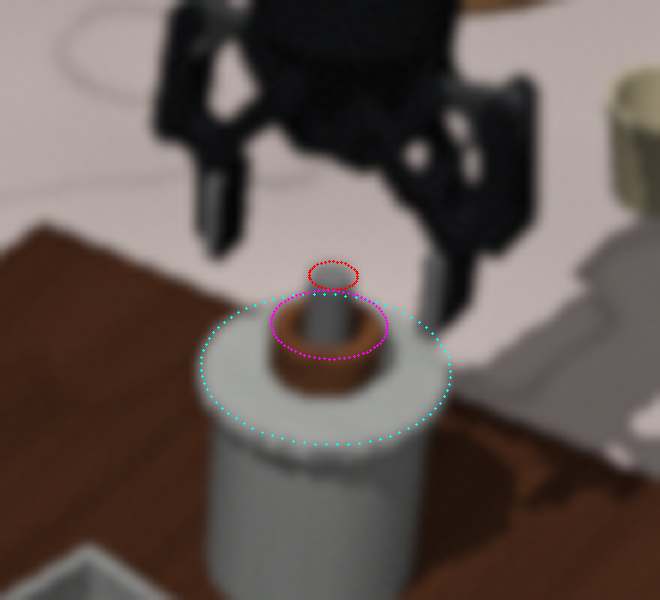

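View pics/gt.png

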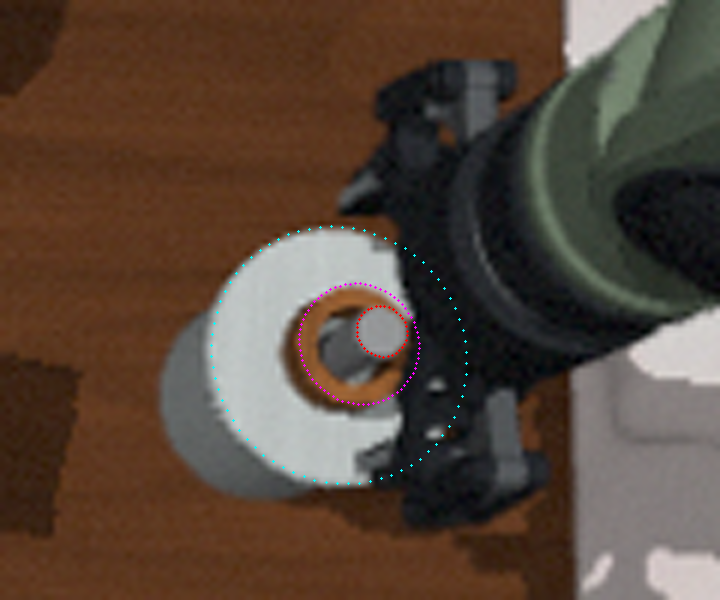

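>>> send_rows(increments="0 -0.5 5 -0.5 0 0 0;0 -0.5 8 -0.5 0 0 0;0 0 6 0 0 0 0;0 0 1.5 0 0 0 0;0 0 0 0 0 0 0;70 0 0 0 0 0 0;70 0 0 0 0 0 0;70 0 0 0 0 0 0;70 0 0 0 0 0 0", force=40)

```text
time_s: 14.15
eef_pos: [0.5478, -0.1733, 0.113]
tcp_rot: [0.499, -0.5, 0.501, -0.5]
force: [-0.5, -0.7, 0.1]
finger_gap: 0.0617
```

Run:
```python
from h import *
d=delta([.549,-.174,.1338])
S=robot.grab_frame("side");T=robot.grab_frame("top")
cv2.imwrite("pics/i.png",np.hstack([overlay(S,"side",[],(310,80,375,145),6,0),overlay(T,"top",[],(370,155,435,220),6,0)]))
```

```text
t 14.15 tcp [ 0.5478 -0.1733  0.113 ] q [-0.435  0.473 -0.293  0.804  0.     1.138] F [-0.51 -0.67  0.15] gap 0.0617
[[-2.e-03  4.e-04  1.e+00]
 [-1.e+00 -1.e-04 -2.e-03]
 [ 1.e-04 -1.e+00  4.e-04]]
tool mm [  0.66 -20.82   1.22]
```

View pics/i.png

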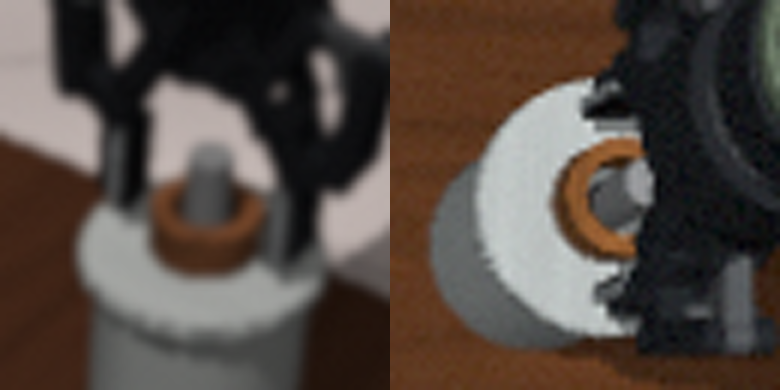

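>>> send_rows(increments="110 0 0 0 0 0 0;120 0 0 0 0 0 0;135 0 0 0 0 0 0;255 0 0 0 0 0 0;255 0 0 0 0 0 0;255 0 0 0 0 0 0;255 0 0 0 0 0 0", force=35)

```text
time_s: 14.95
eef_pos: [0.548, -0.1734, 0.1132]
tcp_rot: [0.499, -0.5, 0.501, -0.5]
force: [0.4, 0.9, 5.4]
finger_gap: 0.0426
```

Run:
```python
from h import *
d=delta([.549,-.174,.1338])
S=robot.grab_frame("side");T=robot.grab_frame("top")
cv2.imwrite("pics/j.png",np.hstack([overlay(S,"side",[],(310,80,375,145),6,0),overlay(T,"top",[],(370,155,435,220),6,0)]))
```

```text
t 14.95 tcp [ 0.548  -0.1734  0.1132] q [-0.435  0.473 -0.292  0.805  0.     1.138] F [0.42 0.88 5.44] gap 0.0426
[[-1.9e-03  8.0e-04  1.0e+00]
 [-1.0e+00 -2.0e-04 -1.9e-03]
 [ 2.0e-04 -1.0e+00  8.0e-04]]
tool mm [  0.62 -20.57   1.06]
```

View pics/j.png

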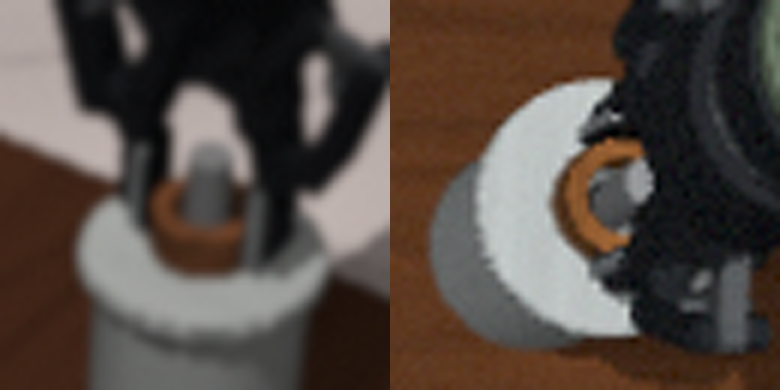

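>>> send_rows(increments="255 0 -1 0 0 0 0;255 0 -2 0 0 0 0;255 0 -3 0 0 0 0;255 0 -4 0 0 0 0;255 0 -4 0 0 0 0;255 0 0 0 0 0 0")

```text
time_s: 15.65
eef_pos: [0.5481, -0.1735, 0.1276]
tcp_rot: [0.499, -0.5, 0.501, -0.5]
force: [-0.0, -0.4, -1.2]
finger_gap: 0.0426
```

Run:
```python
from h import *
d=delta([.548,-.1734,.19])
S=robot.grab_frame("side");T=robot.grab_frame("top")
cv2.imwrite("pics/k.png",np.hstack([overlay(S,"side",[],(310,80,375,145),6,0),overlay(T,"top",[],(370,155,435,220),6,0)]))
```

```text
t 15.65 tcp [ 0.5481 -0.1735  0.1276] q [-0.435  0.458 -0.276  0.836 -0.     1.138] F [-0.   -0.43 -1.21] gap 0.0426
[[-2.0e-03  1.1e-03  1.0e+00]
 [-1.0e+00 -5.0e-04 -2.0e-03]
 [ 5.0e-04 -1.0e+00  1.1e-03]]
tool mm [-9.000e-02 -6.245e+01 -5.000e-02]
```

View pics/k.png

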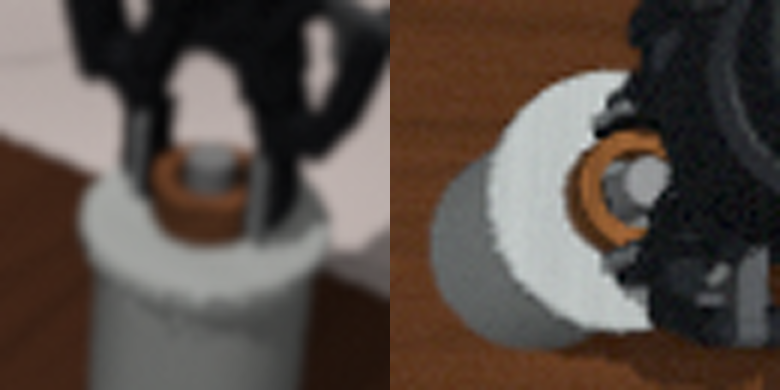

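>>> send_rows(increments="255 0 -3 0 0 0 0;255 0 -5 0 0 0 0;255 0 -7 0 0 0 0;255 0 -8 0 0 0 0;255 0 -8 0 0 0 0;255 0 -8 0 0 0 0;255 0 -8 0 0 0 0;255 0 -7 0 0 0 0;255 0 -5 0 0 0 0;255 0 -3 0 0 0 0;255 0 0 0 0 0 0;255 0 0 0 0 0 0")

```text
time_s: 16.95
eef_pos: [0.5475, -0.1732, 0.1885]
tcp_rot: [-0.5, 0.501, -0.5, 0.499]
force: [0.4, -0.1, -1.1]
finger_gap: 0.0428
```

Run:
```python
from h import *
d=delta([.548,-.1734,.19])
S=robot.grab_frame("side");T=robot.grab_frame("top")
c=(.5488,-.1743);zi=.09
it=[(circ(c,zi+.063,.009,24),(0,0,255)),(circ(c,zi+.017,.041),(0,255,0))]
cv2.imwrite("pics/l.png",np.hstack([overlay(S,"side",it,(290,50,390,150),4,0),overlay(T,"top",it,(350,130,450,230),4,0)]))
```

```text
t 16.95 tcp [ 0.5475 -0.1732  0.1885] q [-0.435  0.402 -0.194  0.975  0.     1.138] F [ 0.37 -0.12 -1.06] gap 0.0428
[[-2.e-03 -4.e-04  1.e+00]
 [-1.e+00  2.e-04 -2.e-03]
 [-2.e-04 -1.e+00 -4.e-04]]
tool mm [ 0.18 -1.46  0.53]
```

View pics/l.png

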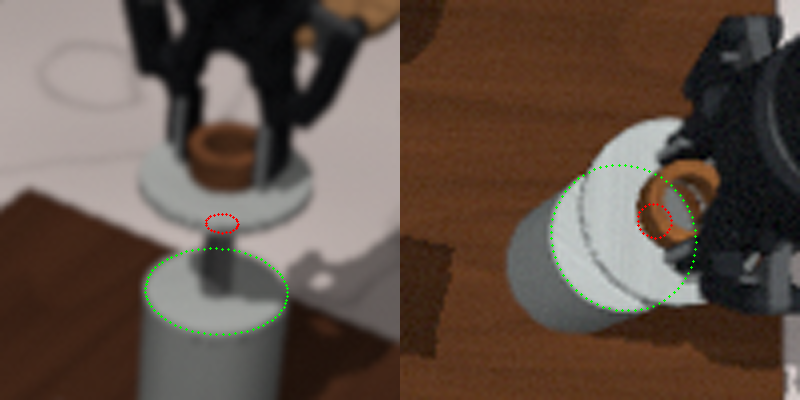

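The inner lid is seated: its flange matches the predicted circle in both views. The outer lid is held level, about 75 mm above where it rested.

```bash
python3 -c "
from workcell import robot
print(robot.close_job())"
```

```text
the job is handed in; nothing more can be done
None
```

I carried both lids by the stem to the round caddy and lowered them at about 20 mm/s or slower until they made contact at the expected height. I let go, gripped the outer lid by its collar and lifted it straight up. I handed the job in at about 17 s of the 54 s allowed; no verdict is reported.

**Last checks, all as expected:**
- **Inner lid:** in both pictures taken right after letting go, the stem lay on the predicted home position. After the lift, the flange lay on its predicted circle in the side view; in the top view the held lid partly covered it.
- **Outer lid:** it looked level in the last pictures, clear above the stem. By the arm's own reading it rose 75 mm, so its origin is about 92 mm above the inner lid's (68 mm needed).
- **Grip:** the fingers measured 43 mm apart on the 44 mm collar, and the force reading of 1.1 N matches the outer lid's weight alone.
- **Bystanders:** the square caddy, teapot and cups were never approached, but I did not measure them again at the end.

**Small disagreements:**
- The two cameras differed by about 3 mm on the caddy's y position. I used the mean, and the lids went in without resistance.
- The gripper read 16 mm on the 18 mm stem. I took this as give in the pads; the lift weight showed that both lids were held.

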